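Uncap the bench colour meter and park the cap on its rest

ROBOT

A 6-joint arm with a two-finger parallel gripper is mounted at the origin on the work surface. World frame = base frame: x ahead of the robot, y to its left, z up, the work surface at z = 0. Lengths are in m, angles in degrees, forces in N, time in s.
With the tool pointing down it reaches from about 0.4 to 0.825 m from the base axis. Payload 7 kg.
Tool frame: the origin (TCP) lies midway between the tips of the shut fingers; the grasp point (between the pads) lies 19 mm behind it; z points along the fingers, y is the direction in which the jaws open and shut (so a half turn about z gives the same grasp; the last joint's range is limited). The gripper opens to 88 mm and grips with 3 to 60 N. Pads are 19 mm wide; open, the fingers measure 130 mm over their backs; the gripper's body (78 mm by 193 mm) begins 47 mm behind the grasp point.
Start: joints at [-47.779, 20.546, 0.682, 0, -70.136, -16.507], TCP at [0.293, -0.608, 0.227] pointing down, gripper open.
Joint ranges: [-176.03, 176.03], [-82.01, 121.73], [-58.28, 71.71], [-173.87, 95.51], [-174.79, -0.11], [-173.66, 173.66]. Speed limits (degrees/s): [136.94, 136.94, 172.46, 180, 180, 180].

INTERFACE

Orientations are given as a 3x3 rotation matrix whose columns are the frame's x, y, z axes.
In Python, from rig import robot gives the robot as it stands. Calls block until the motion is done:
- robot.goto(position, orientation): joint-space move of the TCP to a pose.
- robot.servo_line(position, ori=None, speed=0.15): straight line of the TCP; ori=None keeps the orientation; speed is the mean speed in m/s.
- robot.movej(angles): joint-space move.
- robot.move_gripper(opening): opening from 0.0 (shut) to 1.0 (fully open); the grip force is fixed at half the most; returns when the fingers have stopped.
- robot.dwell(seconds).
- robot.ik(position, orientation): joint angles nearest the present ones, or None.
- robot.grab_frame(name): name is "scene" or "top" or "wrist"; returns (picture, depth): 400x640x3 uint8, red, green, blue; 400x640 float32, m along the optical axis (not along the pixel's ray), 0 where there is no reading.
- robot.camera_info(name): a dict with "vfov" (degrees; the focal length in pixels is half the picture's height over the tangent of half this angle, whatever the lens; pixels are square), "cx", "cy" (the principal point, pixels), "view" (4x4, takes a point from world to camera coordinates); the wrist camera has in their place "T_tool_cam" (4x4, takes a point from camera to tool coordinates, whose origin is the TCP and whose axes are the flange's). Camera axes: x right, y down, z forward; pixel columns grow to the right and rows downward; lengths in m; the calibration is good to about 2 mm. A picture is of the moment at which its call begins: read the wrist's pose just before it. camera_info takes no time and is no camera call.
A pose or a line that the arm cannot do raises robot.Unreachable and nothing moves.
- robot.job_done(): hands the job in, once; it reports no verdict.
Readings, each from a call of its own:
- robot.read_t(): time.
- robot.read_qpos(): joint angles.
- robot.read_qvel(): joint speeds.
- robot.read_effort(): joint torques, N m.
- robot.read_position(): TCP position.
- robot.read_tcp_rot(): TCP orientation.
- robot.read_force(): force on the tool from outside, world axes, zero at the start.
- robot.read_ft_torque(): the same for the moment, N m.
- robot.read_grip_width(): opening from 0.0 (shut) to 1.0 (fully open).
Only numpy, scipy, OpenCV 4.12 (cv2) and the standard library are available. Lean on these libraries where they do the work, as an engineer would, in place of code of your own. Each camera call takes 0.05 s, during which the arm holds its last target. There are 200 camera calls.

TASK

The colour meter leans in its cradle with its protective cap snapped over the measuring head. Pull the cap right off the meter and park it on the raised sloping cap rest: mouth down on the little ledge, centred sideways, broad back lying against the rest's back plate. Let go of it there and leave it at rest; do not let it fall, and do not push the other things on the bench about.

Things in the scene. Friction and masses are not known exactly. Their poses are not given: they have to be found in the camera images.
- cap: Grey push-on cap, loose, 60 to 130 g. Hollow rectangular skirt 36 (x) x 94 (y) x 47 mm (z), open at the mouth; on its closed top, in the middle, a flat grip tab 14 (x) x 92 (y) x 34 mm high. Origin at the centre of the mouth; z points from mouth to tab: skirt z 0 to 47, tab z 47 to 81 mm. Starts on the meter head, z leaning 35 degrees from vertical. Same both ways round.
- cap_tab (a point): Centre of the cap's grip tab, 64 mm up the cap's z from its origin; axes as the cap's.
- meter: Fixed: dark colour meter (84 x 34 mm, 140 mm long with its head) in a steel cradle on a base plate 150 x 110 mm. Origin under the base; it leans 35 degrees from vertical towards its own -x (towards the robot at yaw 0). The tab of the seated cap is about 165 mm up and 48 mm towards -x from the origin.
- meter_head (a point): Centre of the top end of the measuring head, which the cap covers. z points out of the meter along its lean, y across its width. Two spring catches in the head hold the cap: 10 to 15 N along z frees it after about 7 mm of travel, and it is clear of the head after 43 mm.
- rest: Fixed: the cap rest. Base plate 100 x 90 mm, a post and a small aluminium seat that leans 25 degrees towards its own -x: a ledge 44 mm deep and 56 mm wide, and along its low (-x) edge a back plate 56 mm wide, standing 30 mm above the ledge and square to it. Origin under the base.
- rest_seat (a point): Where the centre of the mouth of the parked cap belongs: on the ledge, 85 mm above the table, 18 mm from the back plate. z is square to the ledge (25 degrees from vertical), x points up the slope away from the back plate, y along the ledge. The parked cap has its z and y along these (y either way round); friction may keep it from sliding down the slope by itself.
- tinter: Bystander: blue tin with a black lid, 92 mm across, 126 mm high, origin under its centre.
- touchup: Bystander: small bottle, 26 mm across, 62 mm high, origin under its centre.
- sealring: Bystander: flat black ring lying down, 90 mm across, 8 mm high, origin under its centre.
- mixcup: Bystander: clear cup, 84 mm across, 100 mm high, origin under its centre.
- mouse: Bystander: black computer mouse 100 x 60 x 32 mm, origin under its centre.
- swatches: Bystander: stack of colour cards 150 x 50 x 20 mm, origin under its centre.
- spatula: Bystander: spatula 250 mm long, lying down along its x.
Mind the look-alikes: they are no part of the job. Leave any blue, orange or red look-alike of the cap alone.

How it is judged (in metres and radians):
On the way:
1. the cap is held in the fingers, at least 50 mm up along the lean from where it sat, off the meter (z of cap in the frame of meter_head above 0.007 m and contact force between the fingers and cap above 0.5 N), for 0.1 s.
At the end, for the whole second after the job is handed in: The cap is at rest and released on the rest's ledge, mouth down: its origin within 15 mm of the seat point along the ledge, within 6 mm across it and within 5 mm in height above it, its z within 0.12 rad of the seat's z and its y within 0.2 rad of the seat's y (y of cap in the frame of rest_seat between -0.015 and 0.015 m and x of cap in the frame of rest_seat between -0.006 and 0.006 m and z of cap in the frame of rest_seat between -0.005 and 0.005 m and angle between the z axis of cap and the z axis of rest_seat, either way round below 0.12 rad and angle between the y axis of cap and the y axis of rest_seat, either way round below 0.2 rad and linear speed of cap below 0.02 m/s and contact force between the fingers and cap below 0.05 N); the robot touches nothing.
It fails at once if the cap falls: it moves faster than 0.5 m/s while the fingers do not touch it (linear speed of cap above 0.5 m/s and contact force between the fingers and cap below 0.05 N).
It fails at once if a bystander is pushed more than 30 mm from its place (distance of any of tinter, touchup, sealring, mixcup, mouse, swatches, spatula from where it was at the start of the episode above 0.03 m).
It also fails if it takes over 48 s, if anything falls off the work surface, if the arm or the gripper's body presses on something with over 40 N, if the wrist force passes 120 N, or if a joint passes its speed limit or range.

## Working session

There is one attempt and no reset: what is moved stays moved. The work goes in short steps, each a Python script; the robot and the scene stay as the last script left them, time stands still between calls to the robot, and variables do not carry over. Pictures are saved under pics/ and viewed, about 8 in all and at most 12, crops included, and the job is handed in when it is done.

```bash
ls; mkdir -p pics; cat > h.py <<'E'
import numpy as np, cv2
from rig import robot
def grab(n):
    p=np.array(robot.read_position()); R=np.array(robot.read_tcp_rot())
    im,d=robot.grab_frame(n); ci=robot.camera_info(n)
    f=200/np.tan(np.radians(ci['vfov'])/2)
    if 'view' in ci: T=np.linalg.inv(np.array(ci['view']))
    else:
        T=np.eye(4);T[:3,:3]=R;T[:3,3]=p;T=T@np.array(ci['T_tool_cam'])
    return im,d,f,ci.get('cx',320),ci.get('cy',200),T
def cloud(d,f,cx,cy,T):
    v,u=np.mgrid[:400,:640]
    P=np.stack([(u-cx)/f*d,(v-cy)/f*d,d],-1)
    W=P@T[:3,:3].T+T[:3,3]; W[d<=0]=np.nan
    return W
def save(n,im): cv2.imwrite('pics/'+n,im[...,::-1])
E
python3 - <<'E'
from h import *
for n in ('scene','top'):
    g=grab(n); save(n+'.png',g[0]); np.savez(n+'.npz',im=g[0],d=g[1],W=cloud(*g[1:])); print(n,g[2:5],g[5].round(3).tolist(),(g[1]>0).mean())
print(robot.camera_info('wrist'),robot.read_t(),robot.read_tcp_rot())
E
```

```text
pics
scene (np.float64(493.92665056571053), 321.13032834716023, 197.2132572755483) [[-0.366, 0.786, -0.499, 1.205], [0.931, 0.307, -0.198, 0.293], [-0.003, -0.537, -0.844, 1.333], [0.0, 0.0, 0.0, 1.0]] 0.996078125
top (np.float64(363.04311208531453), 317.3218331049413, 195.4183657247987) [[-0.007, -0.99, 0.139, 0.38], [-1.0, 0.005, -0.016, 0.01], [0.015, -0.139, -0.99, 1.008], [0.0, 0.0, 0.0, 1.0]] 0.99589453125
{'vfov': 68.1841708384414, 'cx': 317.82620603968934, 'cy': 203.5275194988233, 'T_tool_cam': array([[-7.37488195e-04, -9.52682040e-01, -3.03967740e-01,
         8.34817296e-02],
       [ 9.99999199e-01, -3.89967591e-04, -1.20398462e-03,
        -5.70393266e-04],
       [ 1.02847696e-03, -3.03968385e-01,  9.52681565e-01,
        -1.57780592e-01],
       [ 0.00000000e+00,  0.00000000e+00,  0.00000000e+00,
         1.00000000e+00]])} 0.1 [[-9.01035567e-01 -4.33744518e-01 -7.74517307e-04]
 [-4.33745187e-01  9.01034653e-01  1.29126822e-03]
 [ 1.37786424e-04  1.49942174e-03 -9.99998866e-01]]
```

View pics/scene.png

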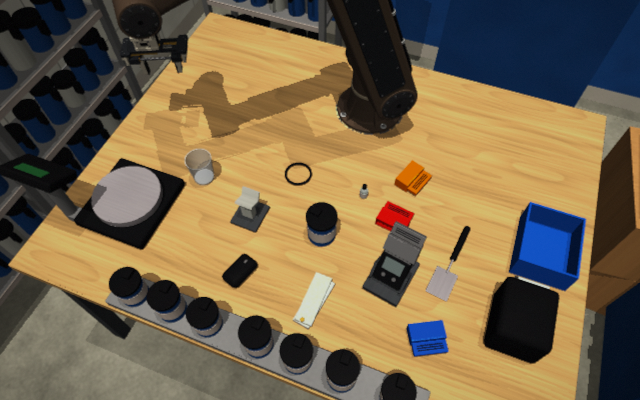

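View pics/top.png

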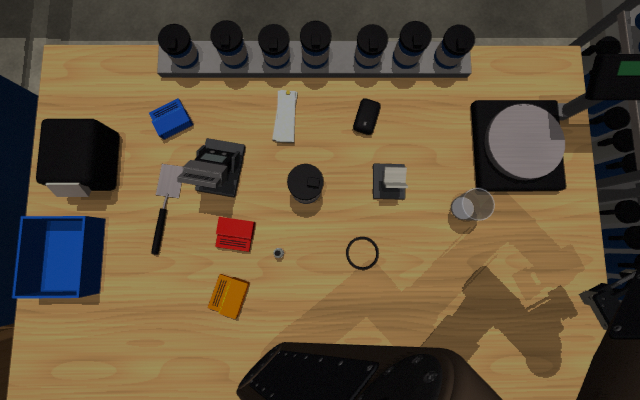

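Scene and top views: the grey cap is on the meter, at top (205,172) and scene (405,240). The look-alikes are red (235,235), orange (230,297) and blue (170,118) in the top view, all lying on the table. Only the grey one sits on the meter, so it is the one meant. The rest is at top (390,180) and scene (250,208). Next I'll take an enlarged crop and the geometry.

```bash
python3 - <<'E'
from h import *
s=np.load('scene.npz');t=np.load('top.npz')
c=lambda a,u,v,w,h:cv2.resize(a['im'][v:v+h,u:u+w],(400,300),interpolation=cv2.INTER_CUBIC)
o=np.vstack([np.hstack([c(s,350,205,120,90),c(t,160,120,120,90)]),np.hstack([c(s,210,175,80,60),c(t,350,150,80,60)])])
save('crop.png',o)
for n,a,boxes in (('top',t,[(175,130,75,70),(365,155,50,50)]),('scene',s,[(360,220,70,85),(225,180,50,52)])):
    for u,v,w,h in boxes:
        W=a['W'][v:v+h,u:u+w].reshape(-1,3)
        for lo,hi in ((-.01,.004),(.004,.03),(.03,.06),(.06,.09),(.09,.11),(.11,.13),(.13,.15),(.15,.17),(.17,.2)):
            m=(W[:,2]>lo)&(W[:,2]<hi)
            if m.sum()>3:
                r=cv2.minAreaRect(W[m,:2].astype(np.float32)*1000)
                print(n,(u,v),lo,m.sum(),np.round(W[m].mean(0),3),np.round(r[0]),np.round(r[1]),round(r[2]))
E
```

```text
top (175, 130) -0.01 2370 [0.622 0.297 0.001] [611. 292.] [203. 213.] 1
top (175, 130) 0.004 1124 [0.597 0.263 0.019] [611. 291.] [213. 199.] 90
top (175, 130) 0.03 158 [0.623 0.245 0.049] [605. 262.] [102.  83.] 80
top (175, 130) 0.06 318 [0.613 0.25  0.075] [607. 262.] [103.  58.] 79
top (175, 130) 0.09 155 [0.6   0.258 0.101] [594. 253.] [96. 44.] 56
top (175, 130) 0.11 177 [0.582 0.257 0.119] [582. 258.] [101.  44.] 56
top (175, 130) 0.13 210 [0.568 0.261 0.14 ] [561. 270.] [98. 48.] 73
top (175, 130) 0.15 416 [0.553 0.269 0.158] [546. 274.] [95. 46.] 80
top (175, 130) 0.17 299 [0.531 0.275 0.176] [533. 276.] [92. 20.] 80
top (365, 155) -0.01 1259 [ 0.569 -0.212  0.001] [ 566. -212.] [141. 145.] 89
top (365, 155) 0.004 768 [ 0.553 -0.197  0.012] [ 565. -212.] [135. 140.] 90
top (365, 155) 0.06 261 [ 0.555 -0.206  0.084] [ 559. -205.] [46. 57.] 1
top (365, 155) 0.09 207 [ 0.556 -0.205  0.097] [ 554. -206.] [55. 57.] 88
scene (360, 220) -0.01 2608 [ 0.547  0.258 -0.   ] [540. 266.] [283. 214.] 19
scene (360, 220) 0.004 1013 [0.612 0.268 0.017] [544. 264.] [286. 210.] 17
scene (360,
[... 174 characters left out ...]
.1  ] [595. 279.] [ 51. 103.] 14
scene (360, 220) 0.11 262 [0.587 0.272 0.12 ] [587. 273.] [40. 98.] 3
scene (360, 220) 0.13 296 [0.573 0.274 0.14 ] [562. 275.] [96. 51.] 84
scene (360, 220) 0.15 441 [0.552 0.276 0.158] [549. 276.] [94. 55.] 81
scene (360, 220) 0.17 202 [0.534 0.28  0.175] [534. 279.] [92. 22.] 80
scene (225, 180) -0.01 1445 [ 0.517 -0.227 -0.001] [ 524. -225.] [206. 160.] 24
scene (225, 180) 0.004 685 [ 0.564 -0.198  0.011] [ 530. -222.] [193. 159.] 22
scene (225, 180) 0.03 71 [ 0.572 -0.197  0.045] [ 571. -197.] [21. 41.] 32
scene (225, 180) 0.06 224 [ 0.555 -0.201  0.082] [ 558. -202.] [59. 50.] 89
scene (225, 180) 0.09 156 [ 0.549 -0.202  0.096] [ 554. -202.] [62. 58.] 1
```

View pics/crop.png

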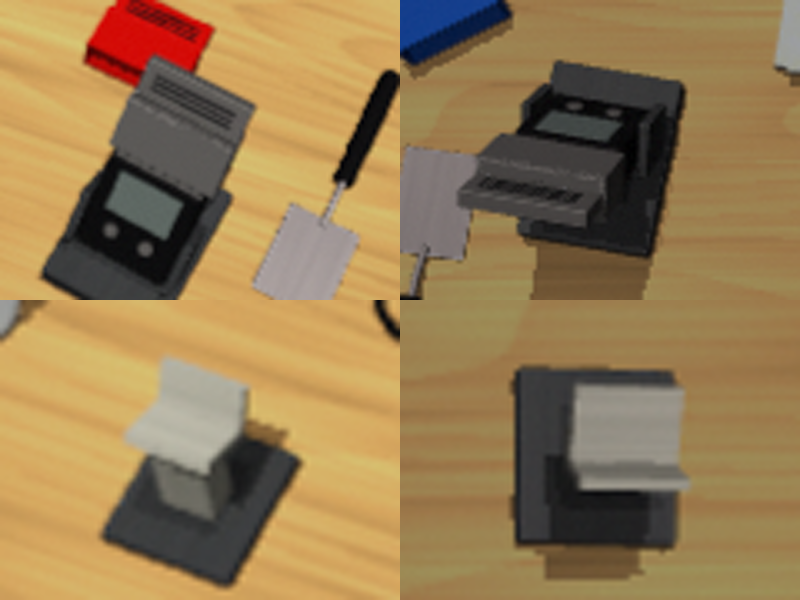

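The crop confirms it: the grey cap with its tab is seated on the meter and leans toward the robot, with meter yaw about -10°. The rest has its ledge rising toward +x, its back plate on the robot side, and yaw about 0. Next come wrist views of each, with model fits.

```bash
cat > m.py <<'E'
from h import *
from scipy.optimize import least_squares
def frame(yaw,lean):
    c,s=np.cos(yaw),np.sin(yaw); l=np.radians(lean); Rz=np.array([[c,-s,0],[s,c,0],[0,0,1]])
    return Rz@np.array([[np.cos(l),0,-np.sin(l)],[0,1,0],[np.sin(l),0,np.cos(l)]])
def sdf(P,lo,hi):
    lo,hi=np.array(lo),np.array(hi); q=abs(P-(lo+hi)/2)-(hi-lo)/2
    return np.linalg.norm(np.maximum(q,0),axis=1)+np.minimum(q.max(1),0)
CAP=([(-.018,-.047,0),(.018,.047,.047)],[(-.007,-.046,.047),(.007,.046,.081)])
REST=([(-.018,-.028,-.004),(.026,.028,0)],[(-.022,-.028,-.004),(-.018,.028,.030)])
def fit(W,model,lean,x0,freelean=False):
    W=W.reshape(-1,3); W=W[np.isfinite(W).all(1)]; x=np.array(list(x0)+[np.radians(lean)])
    for gate in (.02,.01,.006):
        L=lambda P,x:(P-x[:3])@frame(x[3],np.degrees(x[4]))
        S=lambda P,x:np.min([sdf(L(P,x),*b) for b in model],axis=0)
        Q=W[abs(S(W,x))<gate]
        zmin=-.003 if model is REST else .004
        Q=Q[L(Q,x)[:,2]>zmin]
        if freelean: r=least_squares(lambda y:S(Q,y),x,loss='soft_l1',f_scale=.0015); x=r.x
        else:
            r=least_squares(lambda y:S(Q,np.r_[y,x[4]]),x[:4],loss='soft_l1',f_scale=.0015); x=np.r_[r.x,x[4]]
    return x,len(Q),np.median(abs(S(Q,x)))
def rep(tag,f): x=f[0]; print(tag,np.round(x[:3]*1000,1),np.round(np.degrees(x[3:]),1),f[1],round(f[2]*1000,2))
# tool frame: z=-cap z, y=-+cap x
def tool(yaw,lean,sgn=1):
    F=frame(yaw,lean); y=sgn*F[:,0]; z=-F[:,2]; return np.column_stack([np.cross(y,z),y,z])
E
cat > a.py <<'E'
from m import *
for n in ('top','scene'):
    W=np.load(n+'.npz')['W']
    rep(n+' cap',fit(W,CAP,35,[.575,.27,.113,np.radians(-10)])); rep(n+' rest',fit(W,REST,25,[.56,-.204,.085,0]))
for s in (1,-1):
    for nm,p,y,l in (('rest',[.56,-.204,.085],0,25),('cap',[.575,.27,.113],np.radians(-10),35)):
        for h in (.05,.20,.26):
            q=robot.ik(np.array(p)+frame(y,l)[:,2]*h,tool(y,l,s)); print(s,nm,h,None if q is None else np.round(q))
E
python3 a.py
```

```text
top cap [573.6 268.5 109.9] [-10.2  35. ] 1010 0.58
top rest [ 559.1 -205.9   87.3] [-1.5 25. ] 385 0.88
scene cap [573.  271.7 109.3] [-10.3  35. ] 1033 1.31
scene rest [ 559.9 -202.3   86.9] [-1.4 25. ] 298 1.13
1 rest 0.05 None
1 rest 0.2 None
1 rest 0.26 None
1 cap 0.05 [ 47.   8. -56.  80. -29.  50.]
1 cap 0.2 [ 72.  -4. -47.  46. -52.  68.]
1 cap 0.26 [ 79.  -8. -42.  41. -62.  69.]
-1 rest 0.05 [ -2.   5. -38.  -2. -21.   4.]
-1 rest 0.2 [ -2. -10. -32.  -1. -42.   3.]
-1 rest 0.26 [ -2. -14. -29.  -1. -51.   3.]
-1 cap 0.05 [  47.    8.  -56.   80.  -29. -130.]
-1 cap 0.2 [  72.   -4.  -47.   46.  -52. -112.]
-1 cap 0.26 [  79.   -8.  -42.   41.  -62. -111.]
```

```bash
cat > b.py <<'E'
from m import *
def look(n,model,lean,x0,s,h):
    p=np.array(x0[:3])+frame(x0[3],lean)[:,2]*h
    robot.goto(p,tool(x0[3],lean,s)); robot.dwell(.3)
    g=grab('wrist'); W=cloud(*g[1:]); save(n+'.png',g[0]); np.savez(n+'.npz',im=g[0],W=W)
    rep(n,fit(W,model,lean,x0)); rep(n+' free',fit(W,model,lean,x0,True)); print(robot.read_t(),np.round(robot.read_position(),4),np.round(robot.read_qpos()))
look('w_rest',REST,25,[.5595,-.204,.087,np.radians(-1.4)],-1,.20)
robot.goto([.45,.05,.36],tool(0,25,-1)); print(robot.read_qpos())
look('w_cap',CAP,35,[.573,.270,.1095,np.radians(-10.2)],1,.17)
cv2.imwrite('pics/w.png',np.hstack([cv2.imread('pics/w_rest.png')[:,120:520],cv2.imread('pics/w_cap.png')[:,120:520]]))
E
python3 b.py
```

```text
w_rest [ 557.3 -206.    89.4] [-1.1 25. ] 319 0.63
w_rest free [ 557.3 -205.9   91.2] [-1.  27.2] 320 0.55
2.0833 [ 0.475  -0.2023  0.268 ] [ -1. -10. -33.   0. -42.  -0.]
[ 47.14127624 -22.66647001 -37.44214889  21.05441823 -59.42018136
 -55.39280586]
w_cap [572.9 269.  108.3] [-10.4  35. ] 3661 0.4
w_cap free [572.8 269.  108.2] [-10.4  34.9] 3661 0.4
5.3083 [0.4771 0.2872 0.2489] [ 68.  -2. -49.  50. -47.  65.]
```

View pics/w.png

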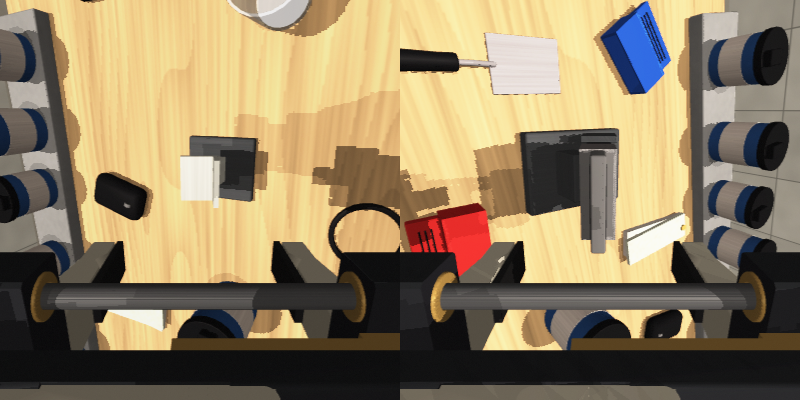

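Three views agree on the cap to within about 2 mm: (573, 269.5, 109), yaw -10.3°. The wrist picture shows the tab centred between the fingers. Now I'll grasp and pull.

```bash
cat > c.py <<'E'
from m import *
x=np.array([.573,.2693,.1088]);y=np.radians(-10.3);F=frame(y,35);T=tool(y,35,1)
def st(t): print(t,round(robot.read_t(),2),np.round((np.array(robot.read_position())-x)@F*1000,1),'F',np.round(np.array(robot.read_force())@F,1),'w',round(robot.read_grip_width()*88,1))
robot.servo_line(x+F[:,2]*.052,T,speed=.1); st('down')
robot.move_gripper(0.0); robot.dwell(.2); st('grip')
robot.servo_line(x+F[:,2]*.064,T,speed=.02); st('12')
robot.servo_line(x+F[:,2]*.117,T,speed=.05); st('65')
robot.dwell(.3)
robot.servo_line(x+F[:,2]*.132,T,speed=.1);robot.dwell(.2); st('80')
for n in ('top','scene'):
    g=grab(n); W=cloud(*g[1:]); save('lift_'+n+'.png',g[0]); x0=list(x+F[:,2]*.08)+[y]
    f=fit(W,CAP,35,x0,True); rep(n,f); print('in lifted frame',np.round((f[0][:3]-x)@F*1000,1))
E
python3 c.py
```

```text
down 6.64 [ 0.   0.1 52.1] F [0.4 0.7 0.1] w 87.9
grip 7.99 [ 0.5  0.1 52.1] F [ 3.2 -0.4 -0.1] w 13.8
12 8.74 [ 0.4 -0.6 63.8] F [ 3.8 -0.  -1.7] w 13.7
65 9.95 [ -0.2  -0.2 116.7] F [-1.  -0.1 -1. ] w 13.8
80 10.75 [ -0.2  -0.2 131.6] F [-0.5 -0.1 -0.9] w 13.7
top [528.  276.7 174.7] [-10.4  34.7] 611 0.48
in lifted frame [ 0.4 -0.8 80.2]
scene [527.3 280.  173.9] [-10.4  34.4] 988 1.4
in lifted frame [-1.1  2.3 80.3]
```

Pulled free with no slip: both cameras put the cap 80 mm up the lean, in line with the tool. Next is the carry to above the rest, then a check of the cap relative to the rest in the same views.

```bash
cat > d.py <<'E'
from m import *
x=np.array([.5588,-.205,.0865]);y=np.radians(-1.3);F=frame(y,25);T=tool(y,25,-1)
def st(t): print(t,round(robot.read_t(),2),np.round((np.array(robot.read_position())-x)@F*1000,1),'F',np.round(np.array(robot.read_force())@F,1),'w',round(robot.read_grip_width()*88,1))
E
cat > e.py <<'E'
from d import *
robot.goto([.45,.05,.36],tool(0,25,-1)); robot.goto(x+F@[.004,0,.132],T); st('above')
robot.servo_line(x+F@[.004,0,.072],T,speed=.1); robot.dwell(.3); st('20 up')
for n in ('top','scene'):
    g=grab(n); W=cloud(*g[1:]); save('near_'+n+'.png',g[0])
    f=fit(W,CAP,25,list(x+F@[.004,0,.02])+[y],True); rep(n+' cap',f)
    W0=np.load(n+'.npz')['W']; r=fit(W0,REST,25,list(x)+[y]); rep(n+' rest',r)
    print('rel',np.round((f[0][:3]-r[0][:3])@F*1000,1), 'cap vs tcp',np.round((f[0][:3]-np.array(robot.read_position()))@F*1000,1))
a,b=cv2.imread('pics/near_top.png')[140:220,345:445],cv2.imread('pics/near_scene.png')[150:230,200:300]
cv2.imwrite('pics/near.png',cv2.resize(np.hstack([a,b]),(800,320),interpolation=cv2.INTER_CUBIC))
E
python3 e.py
```

```text
above 13.78 [  4.5   0.4 132.2] F [-0.3 -0.4 -0.8] w 13.8
20 up 14.82 [ 4.3 -0.1 72.5] F [-0.1 -0.7 -0.1] w 13.8
top cap [ 553.7 -207.6  107.6] [-1.4 24.9] 256 0.35
top rest [ 559.3 -206.1   87. ] [-1.4 25. ] 403 0.79
rel [ 3.6 -1.6 21. ] cap vs tcp [  0.1  -2.6 -51.2]
scene cap [ 552.4 -203.9  106.6] [-1.2 23.7] 687 1.23
scene rest [ 560.  -202.2   86.6] [-1.2 25. ] 288 1.08
rel [ 1.6 -1.9 21.3] cap vs tcp [ -1.5   1.  -51.4]
```

View pics/near.png

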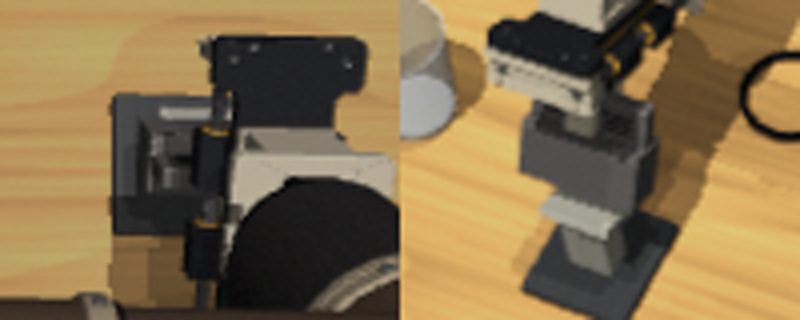

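The cap hangs square above the ledge, about 20 mm up, with its back already beside the plate and no contact. Now a guarded descent, then a guarded push against the back plate.

```bash
cat > f.py <<'E'
from d import *
fr=lambda:np.array(robot.read_force())@F
f0=fr(); h=.066
robot.servo_line(x+F@[.004,.0015,h],T,speed=.05); robot.dwell(.2); f0=fr(); st('start')
robot.servo_line(x+F@[.004,.0015,.058],T,speed=.04); h=.058
while h>.042:
    h-=.001; robot.servo_line(x+F@[.004,.0015,h],T,speed=.02); robot.dwell(.05)
    f=fr()-f0; print(round(h*1000),np.round(f,1),end=' | ')
    if abs(f[2])>4: break
st('\ncontact')
h0=h; h+=.0003; X=.004
while X>-.008:
    X-=.001; robot.servo_line(x+F@[X,.0015,h],T,speed=.02); robot.dwell(.05)
    f=fr()-f0; print(round(X*1000),np.round(f,1),end=' | ')
    if abs(f[0])>6: break
st('\npushed'); print('torque',np.round(robot.read_ft_torque(),2))
E
python3 f.py
```

```text
start 15.4 [ 4.   1.5 66. ] F [-0.5 -0.  -1.2] w 14.1
57 [-0.8  0.7 -0.3] | 56 [ 0.   0.1 -0. ] | 55 [ 0.4  0.5 -0.3] | 54 [-0.6  0.7  0.4] | 53 [0.7 0.  0.1] | 52 [-0.6 -0.3 -0.3] | 51 [-0.3  1.1  0.2] | 50 [-1.1  0.8  4.9] | 
contact 18.15 [ 4.1  1.5 50.2] F [-1.6  0.8  3.8] w 14.1
3 [-0.7  1.3  2.7] | 2 [0.6 0.6 1.4] | 1 [0.5 0.5 0.4] | 0 [ 3.1 -0.3 -1.7] | -1 [ 5.  -0.8 -2.7] | -2 [ 6.  -1.2 -3.7] | 
pushed 19.95 [ 0.6  1.6 50.7] F [ 5.6 -1.2 -4.9] w 13.9
torque [-0.23 -0.81 -0.27]
```

```bash
cat > g.py <<'E'
from d import *
robot.servo_line(x+F@[-.0003,.0015,.0498],T,speed=.02); robot.dwell(.2); st('relax')
n='scene'; g=grab(n); rep('before',fit(cloud(*g[1:]),CAP,25,list(x)+[y],True))
robot.move_gripper(0.45); robot.dwell(.3); st('open')
g=grab(n); rep('after',fit(cloud(*g[1:]),CAP,25,list(x)+[y],True))
save('rel.png',cv2.resize(g[0][150:250,190:315],(640,512)))
E
python3 g.py
```

```text
relax 20.4 [ 0.8  1.5 50.2] F [2.8 1.5 4.3] w 13.8
before [ 559.5 -202.7   84.8] [-1.4 24.6] 666 1.31
open 21.43 [-0.3  1.5 49.8] F [0.6 0.9 0.6] w 39.6
after [ 559.  -202.8   84.5] [-1.9 24.3] 646 1.34
```

View pics/rel.png

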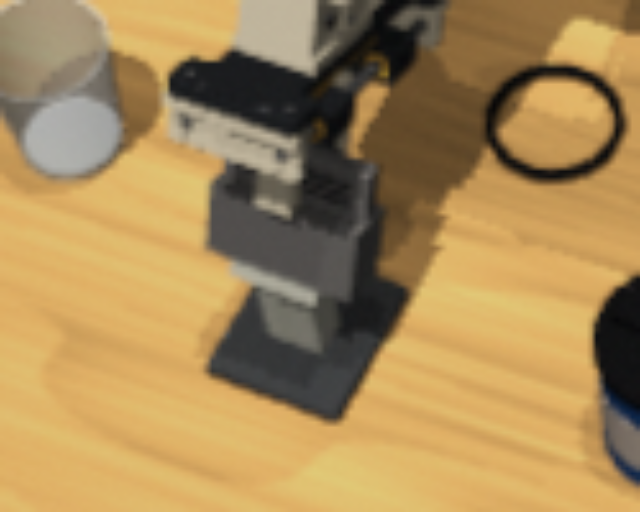

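The cap stands on the ledge with the fingers open and moved less than 1 mm on release. I'll retreat straight back and check without the hand in view.

```bash
cat > i.py <<'E'
from d import *
robot.servo_line(x+F@[0,.0015,.105],T,speed=.06); robot.servo_line(x+F@[0,.0015,.20],T,speed=.15); robot.dwell(.3); st('back')
for n in ('wrist','top','scene'):
    g=grab(n); f=fit(cloud(*g[1:]),CAP,25,list(x)+[y],True); rep(n,f)
    W0=np.load(('w_rest' if n=='wrist' else n)+'.npz')['W']; r=fit(W0,REST,25,list(x)+[y])[0]
    print('  rel to rest',np.round((f[0][:3]-r[:3])@F*1000,1),'dyaw',np.round(np.degrees(f[0][3]-r[3]),1)); save('fin_'+n+'.png',g[0])
a=cv2.imread('pics/fin_scene.png'); b=cv2.imread('pics/fin_wrist.png')
cv2.imwrite('pics/fin.png',np.hstack([a[100:350,150:550],b[75:325,120:520]]))
E
python3 i.py
```

```text
back 23.62 [ -0.4   1.5 199.3] F [ 0.7 -0.  -0.2] w 39.5
wrist [ 558.  -205.8   83.5] [-1.8 23.8] 3260 0.49
  rel to rest [-1.9  0.2 -5.6] dyaw -0.7
top [ 559.7 -206.3   86.2] [-1.5 24.8] 601 0.49
  rel to rest [-0.  -0.2 -0.9] dyaw -0.1
scene [ 558.9 -202.6   84.8] [-1.5 24. ] 849 1.25
  rel to rest [-1.8 -0.4 -1.2] dyaw -0.3
```

View pics/fin.png

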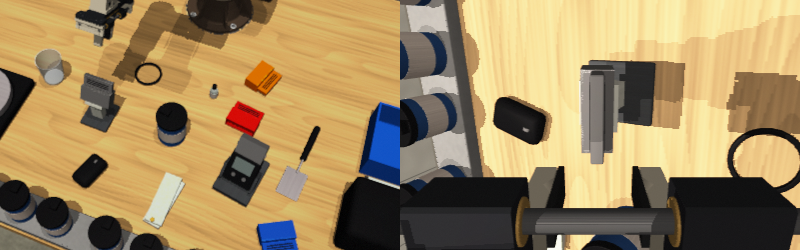

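The cap is parked upright on the rest at about 85 mm height, centred, with its back at the plate. The bystanders are undisturbed and the arm is clear, so I'm handing in.

```bash
python3 -c "
from rig import robot
robot.job_done(); print(robot.read_t())"
```

```text
the job is handed in; nothing more can be done
the job is handed in; nothing more can be done
```

The grey cap is off the meter and parked mouth down on the rest, released, with the arm backed clear. I handed the job in just after 24 s of robot time; the hand-in reports no verdict.

**Pull:** I gripped the tab along the 35° lean. The cap came 80 mm up along the lean with no slip, and two cameras agreed on that.

**Parking:** I lowered the cap until it touched the ledge at about 5 N, pushed it back to the plate at about 6 N, eased off and opened the fingers. It moved less than 1 mm on release.

**Last checks:**
- **Position:** in the top and scene views the cap is within 2 mm of the seat across and along the ledge, and about 1 mm in height. The origin heights measured were 84.8 and 86.2 mm, against the 85 mm given.
- **Angles:** all three views put the yaw within 1° of the rest's. The lean fitted as 23.8 to 24.8°, against 25°.
- **Bystanders:** none looked moved in the pictures; I did not measure them.

**One check disagreed:** the wrist view put the cap 5.6 mm below its own earlier fit of the empty rest. That earlier fit gave 89.4 mm, which was sparse and too high against the 85 mm given. The wrist's cap height of 83.5 mm agrees with 85 mm to within 1.5 mm, and the contact on the way down fits that too.

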